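Lay a jar lid in the labelling board, hollow side down

TASK

Take the red jar lid out of its rack on the lazy Susan and lay it flat in the empty round recess of the plywood board with its hollow side down, like the yellow lid beside it. Do not drop it in from a height, and leave the yellow lid alone; the green lid stays in its rack and the spice tin stays upright on the turntable, though the turntable may turn.

Things in the scene. Friction and masses are not known exactly. Their poses are not given: they have to be found in the camera images.
- red_lid: Red jar lid, 70 mm across, 14 mm thick, one side closed, the other hollow (white inside, 60 mm wide, 9 mm deep). Origin: middle of the lid, half way through its thickness; +z = its axis, out of the closed face (hollow faces -z). About 45 g. Starts on edge in a rack slot, axis level, its middle 68 mm above the table, the top 50 mm free above the slot; room to pinch its thickness from above.
- green_lid: Bystander in the other rack slot: green jar lid, 70 mm across, 14 mm thick, one side closed, the other hollow (white inside, 60 mm wide, 9 mm deep). Origin: middle of the lid, half way through its thickness; +z = its axis, out of the closed face (hollow faces -z). 
- yellow_lid: Bystander lying hollow side down in the other recess of the board: yellow jar lid, 70 mm across, 14 mm thick, one side closed, the other hollow (white inside, 60 mm wide, 9 mm deep). Origin: middle of the lid, half way through its thickness; +z = its axis, out of the closed face (hollow faces -z). 
- spice_tin: Loose bystander on the platter: small tin with an orange band, 48 mm across, 55 mm tall, origin under its centre, 108 mm from the platter's axis.
- turntable: Fixed black foot of the lazy Susan, 200 mm across, 15 mm tall; origin on the turning axis, on the table; its yaw is the platter's starting yaw.
- platter: Round wooden platter of the lazy Susan, 300 mm across, its top 33 mm above the table. It turns freely about the vertical, with hardly any friction. Origin on the axis, 17 mm above the table. Two dark rack slots, centred at (0, -55) and (0, +55) mm in its frame, each 64 mm long along its x, 16 mm wide along its y, walls 20 mm high.
- board: Fixed plywood board 240 x 130 x 20 mm (x, y, z), origin under its centre on the table. Two round recesses, grey-floored, 82 mm across, 10 mm deep, lie 55 mm to either side of the centre along its x; the yellow lid is in the one at -x.
- recess (a point): Middle of the floor of the empty recess (at +55 mm along the board's x), 10 mm above the table and 10 mm below the board's top. A lid lying in it has its middle 7 mm above this point and stands 4 mm proud of the board.
Not all that is in view belongs to the job. Leave any blue look-alike of the red_lid alone.

How it is judged:
By the outcome, as a careful person would: the job done as asked, in the order asked, and still so for the second after the job is handed in, with the robot touching nothing.
It also fails if it takes over 40 s, if anything falls off the work surface, if the arm or the gripper's body presses on something with over 40 N, if the wrist force passes 120 N, or if a joint passes its speed limit or range.

ROBOT

A 6-joint arm with a two-finger parallel gripper is mounted at the origin on the work surface. World frame = base frame: x ahead of the robot, y to its left, z up, the work surface at z = 0. Lengths are in m, angles in rad, forces in N, time in s.
With the tool pointing down it reaches from about 0.375 to 0.9 m from the base axis. Payload 3.1 kg.
Tool frame: the origin (TCP) lies midway between the tips of the shut fingers; the grasp point (between the pads) lies 19 mm behind it (manip.pinch_z is the distance from the TCP to the grasp point, in m); z points along the fingers, y is the line along which they close (so a half turn about z gives the same grasp; the last joint's range is limited). The gripper opens to 85 mm and grips with 20 to 120 N. Pads are 22 mm wide; open, the fingers measure 114 mm over their backs; the gripper's body (76 mm by 85 mm) begins 54 mm behind the grasp point. The pads swing forward as they close: fully open they stand 13 mm farther back than shut.
Start: joints at [-1.476, 0.527, 1.433, -0, 1.181, -0.178], TCP at [0.168, -0.602, 0.231] pointing down, gripper open.
Joint ranges: [-3.08, 3.08], [-0.75, 2.2], [0.22, 2.44], [-1.43, 4.57], [0, 2.65], [-2.85, 2.85]. Speed limits (rad/s): [2.79, 2.79, 3.14, 3.14, 3.14, 3.14].

INTERFACE

Orientations are given as a unit quaternion [x, y, z, w].
In Python, from station import manip, viewer, ticket gives the robot as it stands.
- The arm moves only by the shell command python3 -m creep 'ROWS' [FORCE]. ROWS is JSON, a list of rows, each an object with "slide": the shift along the tool's x, y, z in cm, a list of three; "angular": the turn, a rotation vector about the tool's x, y, z in rad, a list of three; "claw": the opening, from -1 (shut) to 1 (fully open). A call has 1 to 10 rows; each row shifts and turns the commanded pose from where the row before left it, along the tool's axes as they then stand; what a row does not reach is not made up. A row lasts 1/12 s, in which the tool goes at most 41.7 mm and 7.16 degrees, less where a joint would pass 70% of its speed; a pose out of reach is approached as far as the arm can. A call with a gripper value outside its range is refused whole. The fingers move at their own pace and stop on an object; FORCE is the grip in N (left out, the last holds). Time passes only in rows, so rows that do not move let the fingers close. It gives the time, the measured TCP pose, the force, the opening and the grip force at its end, in the units of the state.
- manip.sense(): the state, without advancing time (a new reading comes with each control period).
- viewer.snapshot(name): name is "side" or "top"; returns the picture (420x560x3 uint8, blue, green, red); there is no depth.
- viewer.calibration(name): a dict with "fov_y" (degrees; the focal length in pixels is half the picture's height over the tangent of half this angle, whatever the lens; pixels are square), "cx", "cy" (the principal point, pixels), "T" (4x4, takes a point from camera to world coordinates). Camera axes: x right, y up, looking along -z (the intrinsics and any distortion apply to the point x, -y, -z); pixel columns grow to the right and rows downward; lengths in m; the calibration is good to about 2 mm. A picture is of the moment at which its call begins. calibration takes no time and is no camera call.
- ticket.sign_off(): hands the job in; it is judged then, once.
The state is a dict: "t": time; "q": joint angles; "qd": joint speeds; "tau": joint torques, N m; "tcp_pos": TCP position; "tool_rot": TCP orientation; "force": force on the tool from outside, world axes, zero at the start; "ft_torque": the same for the moment, N m; "finger_gap": opening from 0.0 (shut) to 1.0 (fully open); "gripper_force": force on a finger pad.
Only numpy, scipy, OpenCV 4.12 (cv2) and the standard library are available. Lean on these libraries where they do the work, as an engineer would, in place of code of your own. Each camera call takes 0.05 s, during which the arm holds its last target. There are 200 camera calls.

## Working session

There is one attempt and no reset: what is moved stays moved. The work goes in short steps, Python scripts to look and compute and a shell command to move; the robot and the scene stay as the last step left them, time stands still between calls to the robot, and variables do not carry over. Pictures are saved under pics/ and viewed, at most 10 in all, crops included, and the job is handed in when it is done.

```bash
mkdir -p pics; ls; python3 - <<'E'
from station import manip, viewer
import cv2
for n in("side","top"):
    cv2.imwrite(f"pics/{n}0.png",viewer.snapshot(n)); print(n,viewer.calibration(n))
print(manip.sense(), manip.pinch_z)
E
```

```text
pics
side {'fov_y': 44.218238485159866, 'cx': 270.02821283598627, 'cy': 221.21084108044502, 'T': array([[-0.75439166,  0.42722426, -0.49837001, -0.11915337],
       [-0.65641491, -0.48685701,  0.57627226,  0.82901657],
       [ 0.00356256,  0.76187249,  0.64771724,  0.91509411],
       [ 0.        ,  0.        ,  0.        ,  1.        ]])}
top {'fov_y': 46.70746070296406, 'cx': 274.2564049651265, 'cy': 199.8060529189136, 'T': array([[ 0.02313617,  0.99798012, -0.05916423,  0.46143655],
       [-0.99972572,  0.02331061,  0.00225981,  0.10204539],
       [ 0.0036344 ,  0.05909572,  0.9982457 ,  1.35156697],
       [ 0.        ,  0.        ,  0.        ,  1.        ]])}
{'t': 0.1, 'q': array([-1.47650499e+00,  5.28381694e-01,  1.43376256e+00, -8.88260806e-07,
        1.18141393e+00, -1.78484932e-01]), 'qd': array([-1.25356634e-03, -2.83718277e-03, -3.12502968e-03, -7.71576126e-04,
       -1.65157215e-05, -2.85911862e-04]), 'tau': array([-5.00485676e-04, -4.43305600e+01, -1.78586483e+01, -3.53342321e-04,
        3.86580839e-03, -1.54695687e-05]), 'tcp_pos': array([ 0.16835471, -0.60123302,  0.23042996]), 'tool_rot': array([ 9.90713045e-01,  1.35965789e-01,  4.09485934e-05, -9.81909456e-04]), 'force': array([-0.35131667, -0.19285412,  0.13430952]), 'ft_torque': array([-0.04108155,  0.02133312, -0.03303177]), 'gripper_force': 0.0, 'finger_gap': 1.000859821044691} 0.0187
```

View pics/side0.png

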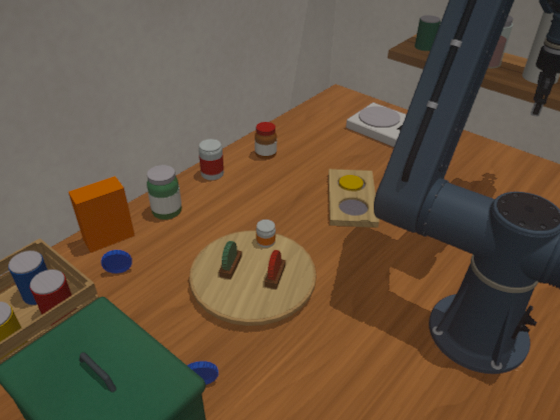

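View pics/top0.png

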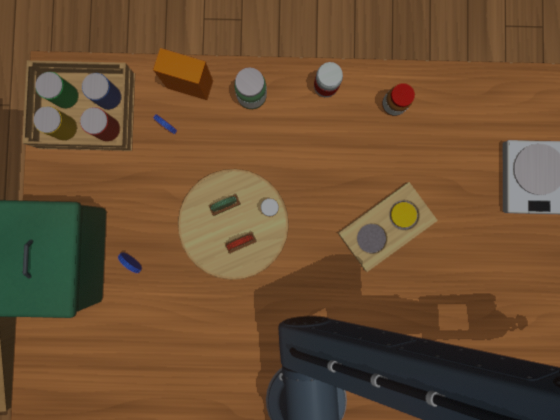

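The side view shows the red lid at (275,266) and the green at (230,255) on the platter. The top view shows red at (240,242), green at (224,204), the tin at (269,207), the empty recess at (372,238) and yellow at (404,215).

Things that could be taken for the red lid, in top-view pixels:
- lid in the rack (240,242)
- red cap of the jar (403,95)
- red-bodied cans (100,124) and (328,80)
- blue look-alike lids (165,124) and (130,262)

I choose (240,242): it is red, on edge and in a slot. Next is a close crop to check it.

```bash
python3 - <<'E'
import cv2, numpy as np
t=cv2.imread("pics/top0.png"); s=cv2.imread("pics/side0.png")
c=lambda im,x,y,w,h,f:cv2.resize(im[y:y+h,x:x+w],None,fx=f,fy=f,interpolation=cv2.INTER_CUBIC)
a=c(t,200,185,80,75,5); b=c(s,210,215,80,75,5); d=c(t,335,180,105,95,4)[:225*4//4+150,:400]; e=c(s,320,160,65,75,5)
d=c(t,336,180,100,93,4)[:225]; 
out=np.zeros((600,800,3),np.uint8); out[:375,:400]=a; out[:375,400:]=b; 
d=c(t,335,180,105,95,2.36); out[375:375+d.shape[0],:d.shape[1]]=d
e=c(s,320,160,65,75,3); out[375:600,400:595]=e
cv2.imwrite("pics/crop0.png",out)
E
```

```text
(no output)
```

View pics/crop0.png

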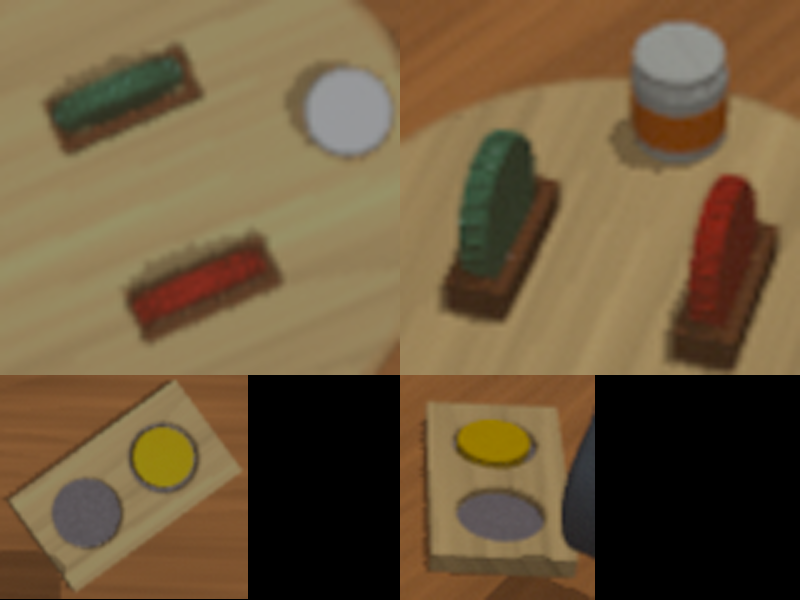

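The close crop confirms the choice: the red lid is on edge in its slot, and its closed red face points away from the green lid, toward the robot. Next I'll measure.

```bash
cat > h.py <<'E'
import numpy as np
from station import manip, viewer
from scipy.spatial.transform import Rotation as R
def cal(n):
    c=viewer.calibration(n); return c, 210/np.tan(np.radians(c['fov_y']/2))
def ray(n,px,z):
    c,f=cal(n); T=c['T']
    d=T[:3,:3]@np.array([(px[0]-c['cx'])/f,-(px[1]-c['cy'])/f,-1]); o=T[:3,3]
    return o+d*(z-o[2])/d[2]
def proj(n,p):
    c,f=cal(n); T=c['T']; v=T[:3,:3].T@(np.asarray(p)-T[:3,3])
    return np.array([c['cx']+f*v[0]/-v[2], c['cy']-f*v[1]/-v[2]])
def delta(pos,Rt):
    "tool-frame shift (cm) and rotvec from the present pose"
    s=manip.sense(); r=R.from_quat(s['tool_rot'])
    return r.inv().apply(np.asarray(pos)-s['tcp_pos'])*100,(r.inv()*Rt).as_rotvec()
def down(h): # tool down, y heading h (deg)
    h=np.radians(h); y=np.array([np.cos(h),np.sin(h),0]); z=np.array([0,0,-1]); return R.from_matrix(np.c_[np.cross(y,z),y,z])
E
python3 - <<'E'
from h import *
A=lambda X,Y:(200+X/5-.4,185+Y/5-.4); B=lambda X,Y:(335+X/2.36-.3,180+Y/2.36-.3)
red=[ray('top',A(*p),.053) for p in[(125,293),(150,340),(283,283),(262,233)]]
gr=[ray('top',A(*p),.053) for p in[(45,103),(70,153),(203,97),(182,45)]]
rc=np.mean(red,0);gc=np.mean(gr,0);d=gc-rc
print('red',rc,'green',gc,np.linalg.norm(d),'heading r->g',np.degrees(np.arctan2(d[1],d[0])))
for k in(red,gr):
    u=k[3]-k[0]+k[2]-k[1];print('slot len head',np.linalg.norm(u)/2,np.degrees(np.arctan2(u[1],u[0])))
print('lidtop',ray('top',A(201,282),.1),'centre',(rc+gc)/2,'tin',ray('top',A(348,112),.088))
bd=[ray('top',B(*p),.02) for p in[(8,124),(177,5),(242,92),(75,216)]]
print('board',np.mean(bd,0)); u=bd[1]-bd[0]+bd[2]-bd[3];print(np.linalg.norm(u)/2,np.degrees(np.arctan2(u[1],u[0])))
r=ray('top',B(87,138),.015);y=ray('top',B(164,82),.024);print('recess',r,'yellow',y,np.linalg.norm((y-r)[:2]))
S=lambda p:((p[0]-210+.4)*5+400,(p[1]-215+.4)*5)
print('side crop: red top',S(proj('side',[*rc[:2],.103])),'green top',S(proj('side',[*gc[:2],.103])))
e=lambda p:((p[0]-320+.3)*3+400,(p[1]-160+.3)*3+375)
print('side recess',e(proj('side',[*r[:2],.01])),'yellow',e(proj('side',[*y[:2],.024])))
E
```

```text
red [0.42378083 0.18598906 0.053     ] green [0.52276116 0.23144477 0.053     ] 0.108918900872458 heading r->g 24.6664701242161
slot len head 0.07810638255654488 -65.27842015409834
slot len head 0.07814162695485888 -65.69039036545935
lidtop [0.42775926 0.18509842 0.1       ] centre [0.47327099 0.20871691 0.053     ] tin [0.5172854 0.1118956 0.088    ]
board [ 0.4762158  -0.21368664  0.02      ]
0.2419857017952358 -53.13307660259449
recess [ 0.44151591 -0.17017905  0.015     ] yellow [ 0.50835126 -0.25680011  0.024     ] 0.10940828265327691
side crop: red top (np.float64(723.4328375242724), np.float64(196.25239320562824)) green top (np.float64(496.08398936676775), np.float64(149.31164837874672))
side recess (np.float64(498.10299241481437), np.float64(520.3390522823026)) yellow (np.float64(492.65154785231243), np.float64(438.9765011159003))
```

```bash
python3 -m creep '[{"slide":[2.9,-2.4,0],"angular":[0,0,0],"claw":0},{"slide":[2.9,-2.4,0],"angular":[0,0,0],"claw":0},{"slide":[2.9,-2.4,0],"angular":[0,0,0],"claw":0},{"slide":[2.9,-2.4,0],"angular":[0,0,0],"claw":0},{"slide":[2.9,-2.4,0],"angular":[0,0,0],"claw":0},{"slide":[2.9,-2.4,0],"angular":[0,0,0],"claw":0},{"slide":[2.9,-2.4,0],"angular":[0,0,0],"claw":0},{"slide":[2.9,-2.4,0],"angular":[0,0,0],"claw":0},{"slide":[2.9,-2.4,0],"angular":[0,0,0],"claw":0},{"slide":[2.9,-2.4,0],"angular":[0,0,0],"claw":0}]' 40; python3 - <<'E'
from h import *
print(delta([.4255,.186,.19],down(24.5)),manip.sense()['q'])
E
```

```text
t: 0.93
tcp_pos: [0.3836, -0.2908, 0.2311]
tool_rot: [0.991, 0.136, -0.0, -0.0]
force: [0.2, 0.8, 0.5]
finger_gap: 0.496
gripper_force: 0.0
(array([ 16.86700361, -44.78708561,   4.13379387]), array([-5.66087518e-04, -3.81545619e-04, -1.72597699e+00])) [-8.81388947e-01  3.35743471e-01  1.78342932e+00  1.03163566e-04
  1.02301440e+00  4.16928677e-01]
```

```bash
python3 -m creep '[{"slide":[1.4,-3.73,0],"angular":[0,0,0],"claw":0},{"slide":[1.4,-3.73,0],"angular":[0,0,0],"claw":0},{"slide":[1.4,-3.73,0],"angular":[0,0,0],"claw":0},{"slide":[1.4,-3.73,0],"angular":[0,0,0],"claw":0},{"slide":[1.4,-3.73,0],"angular":[0,0,0],"claw":0},{"slide":[1.4,-3.73,0],"angular":[0,0,0],"claw":0},{"slide":[1.4,-3.73,0],"angular":[0,0,0],"claw":0},{"slide":[1.4,-3.73,0],"angular":[0,0,0],"claw":0},{"slide":[1.4,-3.73,0],"angular":[0,0,0],"claw":0},{"slide":[1.4,-3.73,0],"angular":[0,0,0],"claw":0}]'
python3 -m creep '[{"slide":[1.4,-3.73,0],"angular":[0,0,0],"claw":0},{"slide":[1.4,-3.73,0],"angular":[0,0,0],"claw":0},{"slide":[0,0,0.5],"angular":[0,0,-0.12],"claw":-0.2},{"slide":[0,0,0.5],"angular":[0,0,-0.12],"claw":-0.2},{"slide":[0,0,0.5],"angular":[0,0,-0.12],"claw":-0.2},{"slide":[0,0,0.5],"angular":[0,0,-0.12],"claw":-0.2},{"slide":[0,0,0.5],"angular":[0,0,-0.12],"claw":-0.2},{"slide":[0,0,0.5],"angular":[0,0,-0.12],"claw":-0.2},{"slide":[0,0,0.5],"angular":[0,0,-0.12],"claw":-0.2},{"slide":[0,0,0.5],"angular":[0,0,-0.12],"claw":-0.2}]'
python3 -m creep '[{"slide":[0,0,0],"angular":[0,0,-0.12],"claw":-0.2},{"slide":[0,0,0],"angular":[0,0,-0.12],"claw":-0.2},{"slide":[0,0,0],"angular":[0,0,-0.12],"claw":-0.2},{"slide":[0,0,0],"angular":[0,0,-0.12],"claw":-0.2},{"slide":[0,0,0],"angular":[0,0,-0.12],"claw":-0.2},{"slide":[0,0,0],"angular":[0,0,-0.12],"claw":-0.2},{"slide":[0,0,0],"angular":[0,0,0],"claw":-0.2},{"slide":[0,0,0],"angular":[0,0,0],"claw":-0.2}]'
python3 - <<'E'
from h import *
import cv2
print(delta([.4255,.186,.079],down(24.5)),manip.sense()['q'])
a=viewer.snapshot('side')[200:320,180:320];b=viewer.snapshot('top')[170:290,170:310]
cv2.imwrite('pics/a1.png',cv2.resize(np.hstack([a,b]),None,fx=2.8,fy=2.8,interpolation=2))
E
```

```text
t: 1.77
tcp_pos: [0.4169, 0.1063, 0.2312]
tool_rot: [0.991, 0.136, -0.0, 0.0]
force: [1.2, -0.5, 0.3]
finger_gap: 0.502
gripper_force: 0.0
t: 2.6
tcp_pos: [0.4239, 0.1837, 0.1908]
tool_rot: [0.814, 0.581, -0.0, -0.0]
force: [-0.4, 1.5, 0.4]
finger_gap: 0.401
gripper_force: 0.0
t: 3.27
tcp_pos: [0.424, 0.1837, 0.1911]
tool_rot: [0.561, 0.828, -0.0, -0.0]
force: [-0.5, 0.2, 0.6]
finger_gap: 0.399
gripper_force: 0.0
(array([ 0.16006079,  0.22669725, 11.21272613]), array([-0.00050498, -0.00015945, -0.04872446])) [ 1.66169017e-01  3.73109728e-01  1.87296616e+00  4.66004696e-05
  8.96045018e-01 -2.12741311e-01]
```

View pics/a1.png

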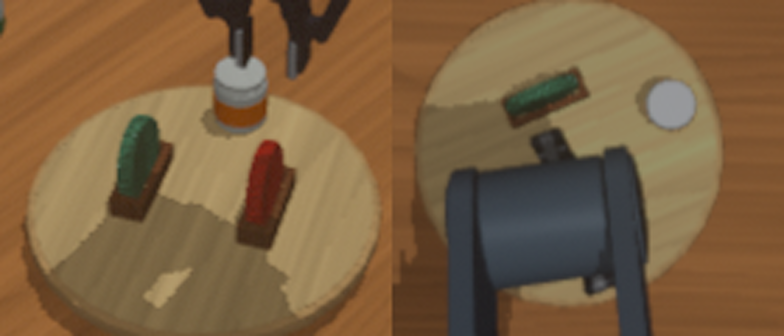

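The picture shows the open fingertips at crop (240,65) and (293,72), straddling above the red lid at (266,170). Descending now.

```bash
python3 -m creep '[{"slide":[0.16,0.23,2.8],"angular":[0,0,-0.049],"claw":-0.2},{"slide":[0,0,2.8],"angular":[0,0,0],"claw":-0.2},{"slide":[0,0,2.8],"angular":[0,0,0],"claw":-0.2},{"slide":[0,0,1.8],"angular":[0,0,0],"claw":-0.2},{"slide":[0,0,1],"angular":[0,0,0],"claw":-0.2},{"slide":[0,0,0],"angular":[0,0,0],"claw":-0.2},{"slide":[0,0,0],"angular":[0,0,0],"claw":-0.5},{"slide":[0,0,0],"angular":[0,0,0],"claw":-0.5},{"slide":[0,0,0],"angular":[0,0,0],"claw":-0.6},{"slide":[0,0,0],"angular":[0,0,0],"claw":-0.6}]' 30
python3 -m creep '[{"slide":[0,0,0],"angular":[0,0,0],"claw":-0.7},{"slide":[0,0,0],"angular":[0,0,0],"claw":-0.7},{"slide":[0,0,0],"angular":[0,0,0],"claw":-0.75},{"slide":[0,0,0],"angular":[0,0,0],"claw":-1},{"slide":[0,0,0],"angular":[0,0,0],"claw":-1},{"slide":[0,0,0],"angular":[0,0,0],"claw":-1}]' 30
```

```text
t: 4.2
tcp_pos: [0.4264, 0.1862, 0.0802]
tool_rot: [0.54, 0.842, 0.001, 0.001]
force: [0.6, 0.1, -0.8]
finger_gap: 0.206
gripper_force: 0.0
t: 4.7
tcp_pos: [0.425, 0.1857, 0.0801]
tool_rot: [0.54, 0.842, -0.0, -0.0]
force: [-2.9, -2.2, 5.9]
finger_gap: 0.158
gripper_force: 29.1
```

```bash
python3 -m creep '[{"slide":[-0.11,0,0],"angular":[0,0,-0.02],"claw":-1},{"slide":[-0.22,0,0],"angular":[0,0,-0.04],"claw":-1},{"slide":[-0.33,0.01,0],"angular":[0,0,-0.06],"claw":-1},{"slide":[-0.44,0.02,0],"angular":[0,0,-0.08],"claw":-1},{"slide":[-0.44,0.02,0],"angular":[0,0,-0.08],"claw":-1},{"slide":[-0.44,0.02,0],"angular":[0,0,-0.08],"claw":-1},{"slide":[-0.44,0.02,0],"angular":[0,0,-0.08],"claw":-1},{"slide":[-0.44,0.02,0],"angular":[0,0,-0.08],"claw":-1},{"slide":[-0.44,0.02,0],"angular":[0,0,-0.08],"claw":-1},{"slide":[-0.44,0.02,0],"angular":[0,0,-0.08],"claw":-1}]'
python3 -m creep '[{"slide":[-0.44,0.02,0],"angular":[0,0,-0.08],"claw":-1},{"slide":[-0.44,0.02,0],"angular":[0,0,-0.08],"claw":-1},{"slide":[-0.44,0.02,0],"angular":[0,0,-0.08],"claw":-1},{"slide":[-0.44,0.02,0],"angular":[0,0,-0.08],"claw":-1},{"slide":[-0.33,0.01,0],"angular":[0,0,-0.06],"claw":-1},{"slide":[-0.22,0,0],"angular":[0,0,-0.04],"claw":-1},{"slide":[-0.11,0,0],"angular":[0,0,-0.02],"claw":-1},{"slide":[0,0,0],"angular":[0,0,0],"claw":-1},{"slide":[0,0,0],"angular":[0,0,0],"claw":-1},{"slide":[0,0,0],"angular":[0,0,0],"claw":-1}]'
python3 - <<'E'
from h import *
s=manip.sense();y=R.from_quat(s['tool_rot']).apply([0,1,0]);print(np.degrees(np.arctan2(y[1],y[0])),s['q'],s['ft_torque'])
E
```

```text
t: 5.53
tcp_pos: [0.4513, 0.1599, 0.0801]
tool_rot: [0.226, 0.974, 0.0, 0.0]
force: [-2.2, 1.6, 5.1]
finger_gap: 0.156
gripper_force: 29.0
t: 6.37
tcp_pos: [0.4755, 0.1545, 0.0801]
tool_rot: [0.01, 1.0, 0.0, 0.001]
force: [-0.3, 1.2, 5.8]
finger_gap: 0.152
gripper_force: 29.3
88.83110385232831 [ 8.99790629e-02  6.09783397e-01  1.87179228e+00  5.99133632e-04
  6.57825501e-01 -1.46088924e+00] [0.18310939 0.15934197 0.05110287]
```

```bash
python3 -m creep '[{"slide":[0,0,0],"angular":[0,0,0],"claw":-0.6},{"slide":[0,0,0],"angular":[0,0,0],"claw":-0.4},{"slide":[0,0,0],"angular":[0,0,0],"claw":-0.2},{"slide":[0,0,-1],"angular":[0,0,0],"claw":-0.2},{"slide":[0,0,-2],"angular":[0,0,0],"claw":-0.2},{"slide":[0,0,-2],"angular":[0,0,0.1],"claw":-0.2},{"slide":[0,0,0],"angular":[0,0,0.12],"claw":-0.2},{"slide":[0,0,0],"angular":[0,0,0.12],"claw":-0.2},{"slide":[0,0,0],"angular":[0,0,0.12],"claw":-0.2},{"slide":[0,0,0],"angular":[0,0,0.12],"claw":-0.2}]'
python3 -m creep '[{"slide":[0,0,0],"angular":[0,0,0.12],"claw":-0.2},{"slide":[0,0,0],"angular":[0,0,0.12],"claw":-0.2},{"slide":[0,0,0],"angular":[0,0,0.12],"claw":-0.2},{"slide":[0,0,0],"angular":[0,0,0.12],"claw":-0.2},{"slide":[0,0,0],"angular":[0,0,0.12],"claw":-0.2},{"slide":[0,0,0],"angular":[0,0,0.12],"claw":-0.2},{"slide":[0,0,0],"angular":[0,0,0.12],"claw":-0.2},{"slide":[0,0,0],"angular":[0,0,0.12],"claw":-0.2},{"slide":[0,0,0],"angular":[0,0,0.12],"claw":-0.2},{"slide":[0,0,0],"angular":[0,0,0.12],"claw":-0.2}]'
python3 -m creep '[{"slide":[0,0,0],"angular":[0,0,0.12],"claw":-0.2},{"slide":[0,0,0],"angular":[0,0,0.12],"claw":-0.2},{"slide":[0,0,0],"angular":[0,0,0.12],"claw":-0.2},{"slide":[0,0,0],"angular":[0,0,0.12],"claw":-0.2},{"slide":[0,0,0],"angular":[0,0,0.12],"claw":-0.2},{"slide":[0,0,0],"angular":[0,0,0.12],"claw":-0.2},{"slide":[0,0,0],"angular":[0,0,0.12],"claw":-0.2},{"slide":[0,0,0],"angular":[0,0,0.12],"claw":-0.2},{"slide":[0,0,0],"angular":[0,0,0.12],"claw":-0.2},{"slide":[0,0,0],"angular":[0,0,0.12],"claw":-0.2}]'
python3 - <<'E'
from h import *
import cv2
s=manip.sense();y=R.from_quat(s['tool_rot']).apply([0,1,0]);print(np.degrees(np.arctan2(y[1],y[0])),s['q'],delta([.4755,.1545,.08],down(-91)))
a=viewer.snapshot('side')[200:320,180:320];b=viewer.snapshot('top')[170:290,170:310]
cv2.imwrite('pics/a2.png',cv2.resize(np.hstack([a,b]),None,fx=2.8,fy=2.8,interpolation=2))
E
```

```text
t: 7.2
tcp_pos: [0.4749, 0.1542, 0.1301]
tool_rot: [0.298, 0.954, 0.0, 0.0]
force: [0.8, -0.3, -0.4]
finger_gap: 0.399
gripper_force: 0.0
t: 8.03
tcp_pos: [0.4748, 0.1541, 0.1299]
tool_rot: [0.785, 0.619, 0.0, 0.0]
force: [0.8, 0.0, -0.3]
finger_gap: 0.398
gripper_force: 0.0
t: 8.87
tcp_pos: [0.4748, 0.1541, 0.1299]
tool_rot: [0.998, 0.068, 0.0, 0.0]
force: [0.1, -0.3, 0.1]
finger_gap: 0.4
gripper_force: 0.0
-82.22243108453567 [ 8.96496485e-02  5.18662904e-01  1.84080708e+00 -4.88740204e-05
  7.81774602e-01  1.52473646e+00] (array([ 0.07129094, -0.02876129,  4.98724813]), array([ 2.38251973e-05, -3.49293981e-04,  1.53197485e-01]))
```

View pics/a2.png

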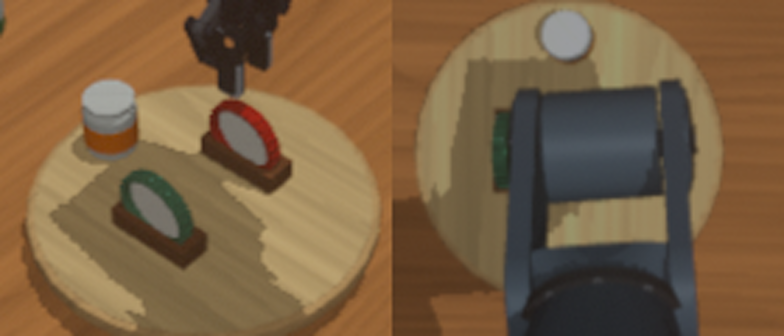

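The picture shows the red lid at crop (245,135) with its white hollow toward the platter's centre and its closed face outward. The platter is still, and the fingers are just above the lid. Regrasping with y along the closed normal.

```bash
python3 -m creep '[{"slide":[0.07,-0.03,0],"angular":[0,0,0.1],"claw":-0.2},{"slide":[0,0,0],"angular":[0,0,0.053],"claw":-0.2},{"slide":[0,0,2],"angular":[0,0,0],"claw":-0.2},{"slide":[0,0,2],"angular":[0,0,0],"claw":-0.2},{"slide":[0,0,1],"angular":[0,0,0],"claw":-0.4},{"slide":[0,0,0],"angular":[0,0,0],"claw":-0.5},{"slide":[0,0,0],"angular":[0,0,0],"claw":-0.6},{"slide":[0,0,0],"angular":[0,0,0],"claw":-0.7},{"slide":[0,0,0],"angular":[0,0,0],"claw":-0.8},{"slide":[0,0,0],"angular":[0,0,0],"claw":-1}]' 50
python3 -m creep '[{"slide":[0,0,0],"angular":[0,0,0],"claw":-1},{"slide":[0,0,0],"angular":[0,0,0],"claw":-1},{"slide":[0,0,-0.5],"angular":[0,0,0],"claw":-1},{"slide":[0,0,-1],"angular":[0,0,0],"claw":-1},{"slide":[0,0,-2],"angular":[0,0,0],"claw":-1},{"slide":[0,0,-3],"angular":[0,0,0],"claw":-1},{"slide":[0,0,-3],"angular":[0,0,0],"claw":-1},{"slide":[0,0,-3],"angular":[0,0,0],"claw":-1},{"slide":[0,0,-1],"angular":[0,0,0],"claw":-1},{"slide":[0,0,0],"angular":[0,0,0],"claw":-1}]'
python3 - <<'E'
from h import *
s=manip.sense();print(s['q'],s['tcp_pos'])
E
```

```text
t: 9.8
tcp_pos: [0.4757, 0.1544, 0.08]
tool_rot: [1.0, -0.005, 0.0, 0.0]
force: [-0.5, -0.3, -0.6]
finger_gap: 0.148
gripper_force: 48.7
t: 10.63
tcp_pos: [0.4777, 0.1551, 0.2184]
tool_rot: [1.0, -0.006, 0.004, -0.001]
force: [0.3, -0.4, -0.1]
finger_gap: 0.152
gripper_force: 48.7
[9.07895745e-02 3.77795268e-01 1.75628005e+00 5.40673496e-04
 9.98534691e-01 1.67235027e+00] [0.47772935 0.15508688 0.21842107]
```

```bash
cat >> h.py <<'E'
E
python3 - <<'E'
import numpy as np
from scipy.optimize import least_squares
D=np.array([[-1.476505,.52838,1.43376,.16835,-.60123,.23043],[-.88139,.33574,1.78343,.3836,-.2908,.2311],[.16617,.37311,1.87297,.424,.1837,.1911],[.08998,.60978,1.87179,.4755,.1545,.0801],[.08965,.51866,1.84081,.4748,.1541,.1299],[.09079,.3778,1.75628,.47773,.15509,.21842]])
c,s=np.cos(D[:,0]),np.sin(D[:,0]); r=c*D[:,3]+s*D[:,4]; lat=-s*D[:,3]+c*D[:,4]; print(lat.round(4),r.round(4))
def m(p,q2,q3): a,b,g,r0,z0=p; return r0+a*np.sin(q2)+b*np.sin(q2+q3+g), z0+a*np.cos(q2)+b*np.cos(q2+q3+g)
f=lambda p:np.r_[np.subtract(m(p,D[:,1],D[:,2]),(r,D[:,5])).ravel(), 0.003*(p[3]), .003*p[2]]
for x0 in([.4,.4,0,0,0],[.3,.4,-.3,0,-.1],[.5,.3,.2,.1,-.1]):
    o=least_squares(f,x0); print(o.x.round(4),np.abs(o.fun).max())
E
```

```text
[0.111  0.111  0.111  0.1111 0.111  0.1111] [0.6144 0.4684 0.4485 0.4875 0.4867 0.4898]
[ 0.5851  0.407   0.2803  0.0012 -0.0214] 0.0021599415967868962
[ 0.5851  0.407   0.2803  0.0012 -0.0214] 0.0021599417236680685
[ 0.5851  0.407   0.2803  0.0012 -0.0214] 0.0021599411067008134
```

```bash
cat >> h.py <<'E'
RC=np.array([.442,-.170,.010])
def place(th,psi,edge=.034,up=0.,l=.012):
    t,p=np.radians(th),np.radians(psi); P=np.array([np.cos(p),np.sin(p),0]);U=np.array([0,0,1.])
    z=np.cos(t)*P-np.sin(t)*U; y=np.sin(t)*P+np.cos(t)*U
    C=RC+edge*P-.035*z+.007*y+up*U
    return C-l*z, R.from_matrix(np.c_[np.cross(y,z),y,z])
E
python3 -m creep '[{"slide":[0,1.5,-0.3],"angular":[0,0,0],"claw":-1},{"slide":[0,3,-0.3],"angular":[0,0,0],"claw":-1},{"slide":[0,3.3,-0.3],"angular":[0,0,0],"claw":-1},{"slide":[0,3.3,-0.3],"angular":[0,0,0],"claw":-1},{"slide":[0,3.3,-0.3],"angular":[0,0,0],"claw":-1},{"slide":[0,3.3,-0.3],"angular":[0,0,0],"claw":-1},{"slide":[0,3.3,-0.3],"angular":[0,0,0],"claw":-1},{"slide":[0,3.3,-0.3],"angular":[0,0,0],"claw":-1},{"slide":[0,3.3,-0.3],"angular":[0,0,0],"claw":-1},{"slide":[0,2.4,-0.3],"angular":[0,0,0],"claw":-1}]'
python3 - <<'E'
from h import *
for th in(25,40):
  print(place(th,-125)[0]); print(delta(*place(th,-125,up=.1)))
print(manip.sense()['q'])
E
```

```text
t: 11.47
tcp_pos: [0.4715, -0.1477, 0.2438]
tool_rot: [1.0, -0.006, -0.0, -0.0]
force: [-0.3, 0.8, -0.2]
finger_gap: 0.151
gripper_force: 48.7
[ 0.4452339  -0.16538151  0.03620721]
(array([-2.59005284,  1.80553185, 10.75942604]), array([-1.09890314, -0.33797837,  0.53236334]))
[ 0.44056868 -0.17204413  0.04557333]
(array([-3.04888873,  2.47746766,  9.82307057]), array([-0.845781  , -0.25989613,  0.55964257]))
[-5.30025833e-01  3.35592761e-01  1.73864557e+00 -2.77260667e-04
  1.06824856e+00  1.05364513e+00]
```

```bash
python3 -m creep '[{"slide":[0,0,0],"angular":[-0.1,-0.031,0.048],"claw":-1},{"slide":[0,0,0],"angular":[-0.1,-0.031,0.048],"claw":-1},{"slide":[0,0,0],"angular":[-0.1,-0.031,0.048],"claw":-1},{"slide":[0,0,0],"angular":[-0.1,-0.031,0.048],"claw":-1},{"slide":[0,0,0],"angular":[-0.1,-0.031,0.048],"claw":-1}]'
python3 -c "
from h import *
print(manip.sense()['q'])"
python3 -m creep '[{"slide":[0,0,0],"angular":[-0.1,-0.031,0.048],"claw":-1},{"slide":[0,0,0],"angular":[-0.1,-0.031,0.048],"claw":-1},{"slide":[0,0,0],"angular":[-0.1,-0.031,0.048],"claw":-1},{"slide":[0,0,0],"angular":[-0.1,-0.031,0.048],"claw":-1},{"slide":[0,0,0],"angular":[-0.1,-0.031,0.048],"claw":-1},{"slide":[0,0,0],"angular":[0,0,0],"claw":-1}]'
python3 -c "
from h import *
print(manip.sense()['q'],delta(*place(25,-125,up=.04)),delta(*place(25,-125,up=.0)))"
```

```text
t: 11.88
tcp_pos: [0.4716, -0.1453, 0.2443]
tool_rot: [0.957, -0.125, -0.078, 0.248]
force: [0.8, -0.6, -1.4]
finger_gap: 0.156
gripper_force: 49.0
[-0.22791569  0.4423144   1.68875779 -0.55866027  1.18974829  1.8625349 ]
t: 12.38
tcp_pos: [0.4722, -0.144, 0.2398]
tool_rot: [0.837, -0.229, -0.152, 0.473]
force: [-0.3, 0.3, -1.0]
finger_gap: 0.153
gripper_force: 48.9
[-0.06704251  0.69237174  1.56509815 -0.85052422  1.57548222  2.35714305] (array([ -0.53755672, -12.47574562,  11.11219315]), array([-0.09485673, -0.0308442 ,  0.05932372])) (array([ -0.38504968, -15.91986535,  13.1406854 ]), array([-0.09485673, -0.0308442 ,  0.05932372]))
```

```bash
python3 -m creep '[{"slide":[0,0,0],"angular":[-0.095,-0.031,0.059],"claw":-1},{"slide":[-0.09,-2.08,1.85],"angular":[0,0,0],"claw":-1},{"slide":[-0.09,-2.08,1.85],"angular":[0,0,0],"claw":-1},{"slide":[-0.09,-2.08,1.85],"angular":[0,0,0],"claw":-1},{"slide":[0,0,0],"angular":[0,0,0],"claw":-1},{"slide":[0,0,0],"angular":[0,0,0],"claw":-1}]'
python3 -c "
from h import *
print(manip.sense()['q'],delta(*place(25,-125,up=.04)),delta(*place(25,-125,up=.0)))
import cv2
a=viewer.snapshot('side')[130:330,220:420];b=viewer.snapshot('top')[150:350,280:480]
cv2.imwrite('pics/a3.png',cv2.resize(np.hstack([a,b]),None,fx=2,fy=2,interpolation=2))"
```

```text
t: 12.88
tcp_pos: [0.4556, -0.1639, 0.1641]
tool_rot: [0.805, -0.255, -0.161, 0.511]
force: [1.5, -0.8, 0.1]
finger_gap: 0.149
gripper_force: 49.0
[-0.09084206  0.84511279  1.60341765 -0.90360769  1.53168386  2.55680882] (array([-0.78842595, -7.64477612,  4.38437756]), array([-0.00275494,  0.00105687, -0.003463  ])) (array([ -0.79918015, -11.26531773,   6.08483714]), array([-0.00275494,  0.00105687, -0.003463  ]))
```

View pics/a3.png

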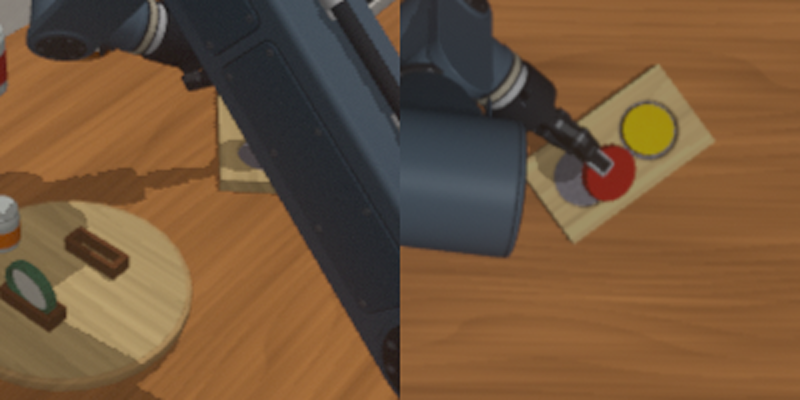

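The top half shows the lid held hollow-down at (609,173), over the grey recess at (577,180), with yellow clear at (649,130). The rack slot is empty, and the tin and green lid are upright. Lowering.

```bash
python3 -c "
from h import *
s=manip.sense();r=R.from_quat(s['tool_rot'])
print('pred lid px',proj('top',s['tcp_pos']+r.apply([0,.007,.012])),'seen 384.3 236.3')"
python3 -m creep '[{"slide":[-0.2,-1.91,1.1],"angular":[0,0,0],"claw":-1},{"slide":[-0.2,-1.91,1.1],"angular":[0,0,0],"claw":-1},{"slide":[-0.2,-1.91,1.1],"angular":[0,0,0],"claw":-1},{"slide":[-0.2,-1.91,1.1],"angular":[0,0,0],"claw":-1},{"slide":[0,0,0],"angular":[0,0,0],"claw":-1}]'
python3 -c "
from h import *
print(manip.sense()['q'],delta(*place(25,-125,up=.015)),delta(*place(25,-125,up=.0)))"
```

```text
pred lid px [386.29714009 236.22044793] seen 384.3 236.3
t: 13.4
tcp_pos: [0.446, -0.1648, 0.0749]
tool_rot: [0.805, -0.256, -0.16, 0.511]
force: [-0.5, 0.7, -0.4]
finger_gap: 0.149
gripper_force: 49.0
[-0.09376557  0.99004925  1.61916821 -0.91780156  1.42967052  2.68407736] (array([-0.0429891 , -2.09841093,  1.09364465]), array([-0.00430501, -0.00028594, -0.00433748])) (array([-0.04906189, -3.45511778,  1.73341776]), array([-0.00430501, -0.00028594, -0.00433748]))
```

```bash
python3 - <<'E'
from h import *
import cv2
s=manip.sense();r=R.from_quat(s['tool_rot']);im=viewer.snapshot('top').astype(int)
m=(im[...,2]>90)&(im[...,1]<50)&(im[...,0]<60);m[:150]=0;m[:,:300]=0
v,u=np.nonzero(m);print('mask',u.min(),u.max(),v.min(),v.max(),len(u))
for l in(.012,.006):
    a=np.linspace(0,6.28,60);P=np.array([proj('top',s['tcp_pos']+r.apply([.035*np.cos(t),.007,l+.035*np.sin(t)])) for t in a])
    print(l,P.min(0),P.max(0))
g=(im[...,0]>im[...,2]-15)&(im[...,2]>60);g[:205]=0;g[260:]=0;g[:,:350]=0;g[:,392:]=0
v,u=np.nonzero(g)
a=np.linspace(0,6.28,60);P=np.array([proj('top',RC+[.041*np.cos(t),.041*np.sin(t),0]) for t in a]);print('recess pred',P.min(0),P.max(0),'grey',u.min(),u.max(),v.min(),v.max())
cv2.imwrite('pics/a4.png',cv2.resize(im[190:290,330:440].astype(np.uint8),None,fx=6,fy=6,interpolation=2))
E
```

```text
mask 366 388 227 252 329
0.012 [366.8617498  227.05620675] [390.07140781 252.8315659 ]
0.006 [365.35113226 225.81416788] [388.63047676 251.65030095]
recess pred [356.24582258 223.05317345] [386.00559032 252.92078788] grey 351 377 215 251
```

View pics/a4.png

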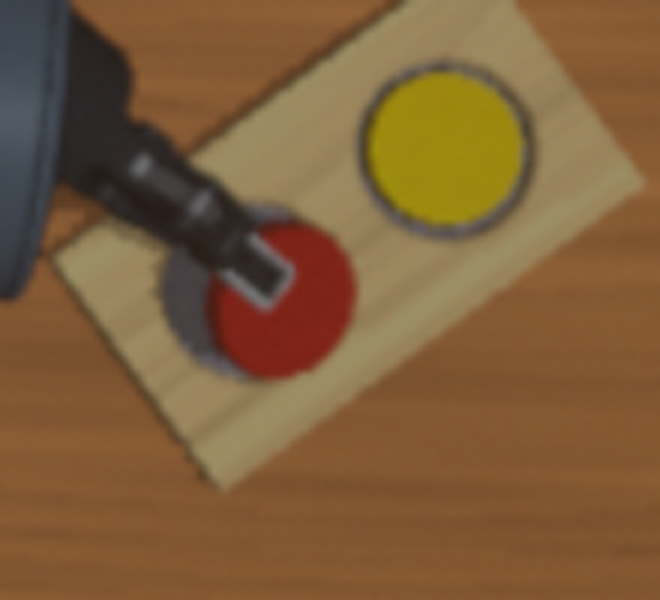

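The crop shows the lid at (283,300), the recess with its left edge at x≈165 and bottom at y≈380, and yellow centred in its recess. I'll shift the target 3 mm in -y and lower until contact.

```bash
sed -i 's/RC=np.array(\[.442,-.170/RC=np.array([.442,-.173/' h.py; python3 -c "
from h import *
print(delta(*place(25,-125,up=.01)),delta(*place(25,-125,up=.0)))"
python3 -m creep '[{"slide":[0.1,-1.2,0.7],"angular":[0,0,0],"claw":-1},{"slide":[0.07,-1.2,0.8],"angular":[0,0,0],"claw":-1},{"slide":[0,-0.3,0.2],"angular":[0,0,0],"claw":-1},{"slide":[0,0,0],"angular":[0,0,0],"claw":-1},{"slide":[0,0,0],"angular":[0,0,0],"claw":-1}]'
python3 -c "
from h import *
print(manip.sense()['q'],delta(*place(25,-125,up=.0)))"
```

```text
(array([ 0.05540708, -2.61356937,  1.6136075 ]), array([-0.00303396, -0.00130946, -0.00567759])) (array([ 0.04970992, -3.51857461,  2.03896976]), array([-0.00303396, -0.00130946, -0.00567759]))
t: 13.87
tcp_pos: [0.4457, -0.1696, 0.0447]
tool_rot: [0.804, -0.256, -0.159, 0.512]
force: [-1.1, -0.1, 0.1]
finger_gap: 0.155
gripper_force: 48.9
[-0.1015115   1.04313099  1.60947255 -0.93088946  1.401592    2.71902151] (array([-0.11506469, -0.80373623,  0.29312796]), array([-0.00279337, -0.0009509 , -0.00634416]))
```

```bash
python3 -m creep '[{"slide":[-0.1,-0.3,0.1],"angular":[0,0,0],"claw":-1},{"slide":[0,-0.2,0.1],"angular":[0,0,0],"claw":-1},{"slide":[0,0,0],"angular":[0,0,0],"claw":-1},{"slide":[0,0,0],"angular":[0,0,0],"claw":-1}]'
python3 -m creep '[{"slide":[0,-0.2,0.1],"angular":[0,0,0],"claw":-1},{"slide":[0,0,0],"angular":[0,0,0],"claw":-1},{"slide":[0,0,0],"angular":[0,0,0],"claw":-1}]'
python3 -m creep '[{"slide":[0,-0.15,0.07],"angular":[0,0,0],"claw":-1},{"slide":[0,0,0],"angular":[0,0,0],"claw":-1},{"slide":[0,0,0],"angular":[0,0,0],"claw":-1}]'
```

```text
t: 14.2
tcp_pos: [0.4451, -0.1687, 0.0393]
tool_rot: [0.804, -0.256, -0.159, 0.512]
force: [0.7, 0.7, 0.0]
finger_gap: 0.153
gripper_force: 48.9
t: 14.45
tcp_pos: [0.4451, -0.1688, 0.037]
tool_rot: [0.804, -0.256, -0.159, 0.512]
force: [-0.1, -0.4, -0.9]
finger_gap: 0.149
gripper_force: 48.9
t: 14.7
tcp_pos: [0.4451, -0.1688, 0.0359]
tool_rot: [0.804, -0.256, -0.159, 0.512]
force: [1.1, 0.6, 2.6]
finger_gap: 0.154
gripper_force: 50.2
```

Contact at the predicted height. Now I'll open a little with the lower finger staying in place, then withdraw level so the finger lowers the lid's rear edge.

```bash
python3 -m creep '[{"slide":[0,0,0],"angular":[0,0,0],"claw":-0.65},{"slide":[0,0,0],"angular":[0,0,0],"claw":-0.55},{"slide":[0,0.15,0],"angular":[0,0,0],"claw":-0.5},{"slide":[0,0.15,0],"angular":[0,0,0],"claw":-0.4},{"slide":[0,0.2,0],"angular":[0,0,0],"claw":-0.3},{"slide":[0,0.2,0],"angular":[0,0,0],"claw":-0.2},{"slide":[0,0,0],"angular":[0,0,0],"claw":-0.2},{"slide":[0,0,0],"angular":[0,0,0],"claw":-0.2}]'
python3 -m creep '[{"slide":[0,-0.13,-0.27],"angular":[0,0,0],"claw":-0.2},{"slide":[0,-0.13,-0.27],"angular":[0,0,0],"claw":-0.2},{"slide":[0,-0.13,-0.27],"angular":[0,0,0],"claw":-0.2},{"slide":[0,-0.13,-0.27],"angular":[0,0,0],"claw":-0.2},{"slide":[0,0,0],"angular":[0,0,0],"claw":-0.2}]'
python3 - <<'E'
from h import *
import cv2
cv2.imwrite('pics/a5.png',cv2.resize(viewer.snapshot('top')[190:290,330:440],None,fx=5,fy=5,interpolation=2))
E
```

```text
t: 15.37
tcp_pos: [0.443, -0.1717, 0.0436]
tool_rot: [0.804, -0.256, -0.159, 0.513]
force: [-0.3, -1.1, 6.9]
finger_gap: 0.399
gripper_force: 0.1
t: 15.78
tcp_pos: [0.4507, -0.161, 0.0411]
tool_rot: [0.805, -0.256, -0.159, 0.511]
force: [-0.3, 0.7, -0.2]
finger_gap: 0.402
gripper_force: 0.1
```

View pics/a5.png

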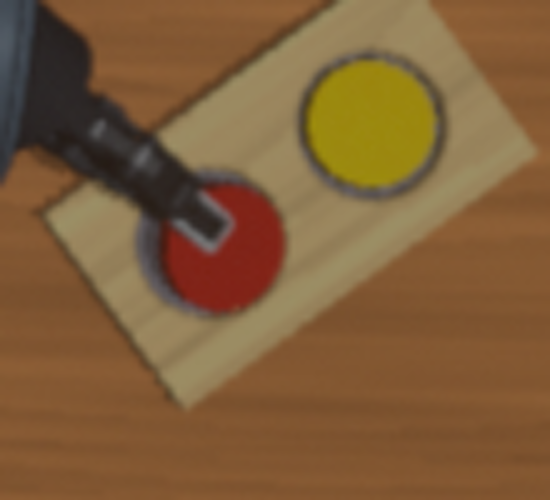

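The lid at (222,247) is settling in the recess, still partly on the lower finger. Continuing to withdraw.

```bash
python3 -m creep '[{"slide":[0,-0.13,-0.27],"angular":[0,0,0],"claw":-0.2},{"slide":[0,-0.13,-0.27],"angular":[0,0,0],"claw":-0.2},{"slide":[0,-0.13,-0.27],"angular":[0,0,0],"claw":-0.2},{"slide":[0,-0.13,-0.27],"angular":[0,0,0],"claw":-0.2},{"slide":[0,-0.13,-0.27],"angular":[0,0,0],"claw":-0.2},{"slide":[0,-0.1,-0.27],"angular":[0,0,0],"claw":-0.2},{"slide":[0,0,-0.5],"angular":[0,0,0],"claw":-0.2},{"slide":[0,0,-1],"angular":[0,0,0],"claw":-0.2},{"slide":[0,0,-2],"angular":[0,0,0],"claw":-0.2},{"slide":[0,0,-2],"angular":[0,0,0],"claw":-0.2}]'
python3 -m creep '[{"slide":[0,1,-2.5],"angular":[0,0,0],"claw":-0.2},{"slide":[0,2,-2.5],"angular":[0,0,0],"claw":-0.2},{"slide":[0,2,-2.5],"angular":[0,0,0],"claw":-0.2},{"slide":[0,2,-2.5],"angular":[0,0,0],"claw":-0.2},{"slide":[0,1,-1],"angular":[0,0,0],"claw":-0.2},{"slide":[0,0,0],"angular":[0,0,0],"claw":-0.2}]'
python3 - <<'E'
from h import *
import cv2
a=cv2.resize(viewer.snapshot('top')[185:285,330:440],(600,545),interpolation=2)
cv2.imwrite('pics/a6.png',a);cv2.imwrite('pics/s6.png',viewer.snapshot('side'))
E
```

```text
t: 16.67
tcp_pos: [0.4898, -0.1047, 0.0646]
tool_rot: [0.805, -0.256, -0.159, 0.511]
force: [1.0, 0.1, 0.5]
finger_gap: 0.397
gripper_force: 0.0
t: 17.17
tcp_pos: [0.5287, -0.0502, 0.1868]
tool_rot: [0.806, -0.257, -0.155, 0.51]
force: [0.8, -0.4, 0.2]
finger_gap: 0.4
gripper_force: 0.0
```

View pics/a6.png

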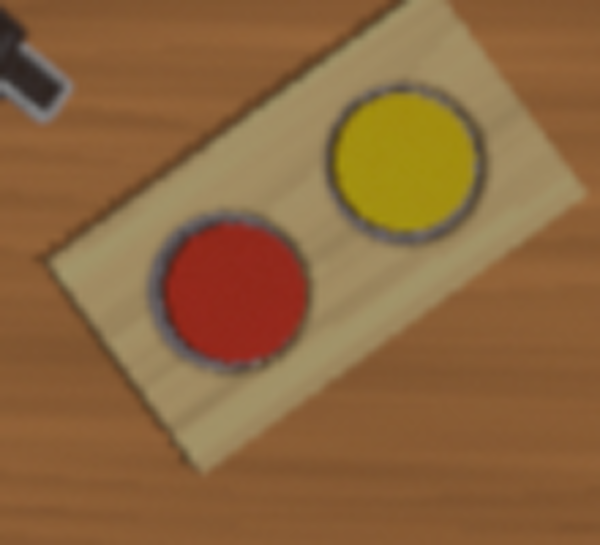

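View pics/s6.png

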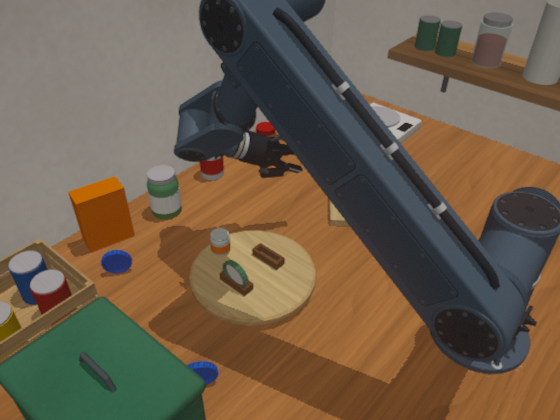

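The red lid at (236,292) lies inside its recess with a grey ring all round, the same apparent size as yellow. The tin is upright at (220,240), the green lid is in its rack at (236,273), and the arm is clear.

```bash
python3 -c "
from station import ticket
print(ticket.sign_off())"
```

```text
the job is handed in; nothing more can be done
None
```

The red lid lies in the empty recess, hollow side down and flat as far as the top camera shows, and the job was handed in at about 17 s; yellow is untouched, green is in its rack and the tin is upright. The platter was turned about 64° to get the grip, and the lid was tilted in with its rear edge let down on a finger, so only the last bit was a short tip onto the floor.

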